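Shut the bench cabinet and bar it with its locking rod

TASK

Push the open door of the small bench cabinet fully shut until it seats on its catch. Then bar it: draw the steel locking rod out from under the scorched board, take it by its wooden handle and pass it through the eye on the cabinet frame and on through the eye on the door, pushed home until the handle comes up to the frame's eye. Leave it lying in the eyes, and leave the tools, tins and other things on the bench where they are.

Things in the scene. Friction and masses are not known exactly. Their poses are not given: they have to be found in the camera images.
- cabinet: Low open-fronted wooden cabinet, fixed, 180 deep (x) x 290 wide (y) x 160 mm high. Origin: centre of its underside on the bench; +z up, its front looks to its own -x (towards the robot), +y is towards the hinge side. The outer face of the shut door and of the fixed stile beside it is at x = -105 mm.
- door (a joint): Angle of the side-hung wooden door (rad): 0 shut and seated, grows as it swings open towards the robot (clockwise from above). Panel 225 wide, 15 thick, 15 to 155 mm above bench; small knob 50 mm up, 195 mm from hinge, 36 mm out. Stays where left. A sprung roller catch resists from 0.07 rad (some 6 N at the free edge); below about 0.025 it snaps the door home and holds it.
- door_hinge (a point): Point on the vertical hinge axis, in the mid-plane of the door panel, 85 mm above the bench. Axes turn with the door: -y runs along the panel to its free edge, -x is the normal of its outer face (which is 7.5 mm from the mid-plane). With the door shut they equal the cabinet's axes.
- door_eye (a point): Centre of the 17 mm hole in the steel eye plate on the door's outer face, 205 mm from the hinge along the panel, 45 mm out from the face, 128 mm above the bench when shut or open. Hole axis along y (axes as door_hinge). Plate 8 mm thick (y), 40 mm high, standing 63 mm out from the face.
- frame_eye (a point): Centre of the 17 mm hole in an equal eye plate (8 thick, 40 high, 63 mm out) fixed to the stile beside the door's free edge; hole along the cabinet's y (axes: the cabinet's), 128 mm above the bench, 45 mm out from the stile. Door shut: in line with door_eye, 45 mm from it on the -y side. The rod enters from the -y side, moving along +y.
- rod: Locking rod, 0.11 kg: steel shank 12 mm thick, 100 long (last 12 taper to 6), on a pale wooden handle 50 long x 24 wide x 28 high. Origin: underside, at the handle's front face; +x along the shank to the tip, +z up. Shank axis 6 mm above the flat underside; handle x = -50..0 mm. At the start the handle is under the board and 45 to 65 mm of shank pokes out towards the robot.
- rod_tip (a point): Tip of the rod, on the shank axis, 100 mm from the handle; axes as rod.
- rod_neck (a point): Point on the shank axis at the handle's front face; axes as rod.
- board: Dark scorched board, fixed, 160 deep (x) x 300 wide (y) mm, on two battens: underside 38 mm, top 58 mm above the bench. Origin: on the bench below its centre; its front edge, x = -80 mm, is open underneath between the battens (each 20 mm wide, centred at y = +-135 mm).
- moka_pot: Bystander, leave alone: octagonal-looking aluminium coffee pot, 120 mm tall, standing on the back part of the board. Origin: its underside.
- paint_tin: Bystander, leave alone: round steel paint tin, 88 mm across, 80 mm tall, standing on the bench. Origin: its underside.
- glue_gun: Bystander, leave alone: green glue gun lying flat, about 255 x 130 mm, 34 mm high. Origin: its underside.
- screwdriver: Bystander, leave alone: screwdriver lying flat on the bench to one side of the rod, roughly parallel to it. Origin: its underside.
- hammer: Bystander, leave alone: hammer lying flat on the bench left of the cabinet. Origin: its underside.
- dowel: Bystander, leave alone: plain square wooden stick 22 x 22 x 160 mm, lying on the bench, to one side of the rod, roughly parallel to it: not the locking rod (no steel, no handle). Origin: its underside.

How it is judged:
By the outcome, as a careful person would: the job done as asked, in the order asked, and still so for the second after the job is handed in, with the robot touching nothing.
It also fails if it takes over 72 s, if anything falls off the work surface, if the arm or the gripper's body presses on something with over 40 N, if the wrist force passes 120 N, or if a joint passes its speed limit or range.

ROBOT

A 6-joint arm with a two-finger parallel gripper is mounted at the origin on the work surface. World frame = base frame: x ahead of the robot, y to its left, z up, the work surface at z = 0. Lengths are in m, angles in rad, forces in N, time in s.
With the tool pointing down it reaches from about 0.35 to 0.85 m from the base axis. Payload 8.1 kg.
Tool frame: the origin (TCP) lies on the centre line of the jaws, within the pads' length; the fingertips stand 17 mm ahead of it and the grasp point (between the pads) lies 2 mm behind it; z points along the fingers, y is the line along which they close (so a half turn about z gives the same grasp; the last joint's range is limited). The gripper opens to 93 mm and grips with 3 to 60 N. Pads are 15 mm wide; open, the fingers measure 128 mm over their backs; the gripper's body (75 mm by 188 mm) begins 65 mm behind the grasp point.
Start: joints at [-1.421, 0.13, 1.488, -0, 1.523, -0.085], TCP at [0.14, -0.584, 0.236] pointing down, gripper open.
Joint ranges: [-2.96, 2.96], [-0.89, 2.26], [0.02, 2.5], [-1.34, 4.48], [0, 2.73], [-2.66, 2.66]. Speed limits (rad/s): [2.39, 2.39, 2.79, 3.14, 3.14, 3.14].

INTERFACE

Orientations are given as a rotation vector (axis times angle).
In Python, from plant import telemetry, viewer, order gives the robot as it stands.
- The arm moves only by the tool send_rows, never from a script. Its argument "plan" is a list that holds one entry, the list of rows, each a list of 5 numbers: the closure, from -1 (fully open) to 1 (shut), then the shift along the world's x, y, z normalised to -1 to 1, where 1 is 0.2 m, then the turn about the world's z normalised to -1 to 1, where 1 is 60 degrees. A call has 1 to 20 rows; each row is the pose to reach, as a shift and turn from the pose commanded when the call began; what a row does not reach only later rows make up. A row lasts 1/12 s, in which the tool goes at most 41.7 mm and 7.16 degrees, less where a joint would pass 70% of its speed; a pose out of reach is approached as far as the arm can. A call with a number of a shift or a turn outside -1 to 1 is refused whole. A call with a gripper value outside its range is refused whole. The fingers move at their own pace and stop on an object; "force" is the grip in N (left out, the last holds). Time passes only in rows, so rows that repeat a pose let the fingers close. It gives the time, the measured TCP pose, the force, the opening and the grip force at its end, in the units of the state.
- telemetry.read_state(): the state, without advancing time (a new reading comes with each control period).
- viewer.read_camera(name): name is "scene" or "top" or "wrist"; returns (picture, depth): 384x512x3 uint8, blue, green, red; 384x512 float32, m along the optical axis (not along the pixel's ray), 0 where there is no reading.
- viewer.calibration(name): a dict with "camera_matrix" (3x3 intrinsics, pixels), "extrinsics" (4x4, takes a point from camera to world coordinates); the wrist camera has in their place "hand_eye" (4x4, takes a point from camera to tool coordinates, whose origin is the TCP and whose axes are the flange's). Camera axes: x right, y up, looking along -z (the intrinsics and any distortion apply to the point x, -y, -z); pixel columns grow to the right and rows downward; lengths in m; the calibration is good to about 2 mm. The wrist camera is an equidistant fisheye: a pixel r from the principal point sees the ray r / f radians off the axis. A picture is of the moment at which its call begins: read the wrist's pose just before it. calibration takes no time and is no camera call.
- order.close_job(): hands the job in; it is judged then, once.
The state is a dict: "t": time; "q": joint angles; "dq": joint speeds; "joint_torque": joint torques, N m; "tool_pos": TCP position; "orientation": TCP orientation; "force": force on the tool from outside, world axes, zero at the start; "wrist_torque": the same for the moment, N m; "opening": finger opening in m; "gripper_force": force on a finger pad.
Only numpy, scipy, OpenCV 4.12 (cv2) and the standard library are available. Lean on these libraries where they do the work, as an engineer would, in place of code of your own. Each camera call takes 0.05 s, during which the arm holds its last target. There are 200 camera calls.

## Working session

There is one attempt and no reset: what is moved stays moved. The work goes in short steps, Python scripts to look and compute and a tool call to move; the robot and the scene stay as the last step left them, time stands still between calls to the robot, and variables do not carry over. Pictures are saved under pics/ and viewed, at most 10 in all, crops included, and the job is handed in when it is done.

Besides the shell and the picture viewer there is one more tool, called as name([rows], argument=value, ...), one row to a line, values as JSON. send_rows: Moves the arm, as the interface text tells. Scaled input: -1 to 1 covers 0.2 m each way for a shift and 60 degrees each way for a turn. Its arguments: {"type":"object","properties":{"plan":{"type":"array"},"force":{"type":"number"}},"required":["plan"]}

```bash
ls; mkdir -p pics; cat > h.py <<'E'
import numpy as np, cv2
from plant import telemetry, viewer, order
def grab(n):
    p,d=viewer.read_camera(n); c=viewer.calibration(n); return p,d,c
def cloud(d,c):
    K=np.array(c["camera_matrix"]);E=np.array(c["extrinsics"])
    v,u=np.mgrid[0:d.shape[0],0:d.shape[1]]
    P=np.stack([(u-K[0,2])/K[0,0]*d,-(v-K[1,2])/K[1,1]*d,-d],-1)
    W=P@E[:3,:3].T+E[:3,3]; W[d==0]=np.nan; return W
E
python3 - <<'E'
from h import *
for n in("scene","top"):
    p,d,c=grab(n); W=cloud(d,c); np.save(n+".npy",W); cv2.imwrite(f"pics/{n}0.png",p); print(n,c)
    cv2.imwrite(f"pics/{n}0b.png",cv2.resize(p,(800,600),interpolation=cv2.INTER_CUBIC))
print(telemetry.read_state())
E
```

```text
pics
scene {'camera_matrix': array([[464.22206324,   0.        , 254.64568438],
       [  0.        , 464.22206324, 194.69876431],
       [  0.        ,   0.        ,   1.        ]]), 'extrinsics': array([[-0.28683215, -0.5151147 ,  0.80770301,  1.68740495],
       [ 0.95795427, -0.14794688,  0.24583599,  0.37851587],
       [-0.0071366 ,  0.84425622,  0.53589225,  0.87590819],
       [ 0.        ,  0.        ,  0.        ,  1.        ]])}
top {'camera_matrix': array([[396.17009827,   0.        , 257.42817835],
       [  0.        , 396.17009827, 191.15776463],
       [  0.        ,   0.        ,   1.        ]]), 'extrinsics': array([[ 0.0215608 ,  0.98190098, -0.18816376,  0.27870937],
       [-0.99962879,  0.02430799,  0.01230441,  0.01251961],
       [ 0.01665559,  0.18782862,  0.98206059,  1.24362226],
       [ 0.        ,  0.        ,  0.        ,  1.        ]])}
{'t': 0.1, 'q': array([-1.42138075e+00,  1.31089388e-01,  1.48918450e+00, -7.57221485e-06,
        1.52298777e+00, -8.53572430e-02]), 'dq': array([ 0.00127906, -0.00129784, -0.00154046,  0.00032566, -0.0003022 ,
        0.00016413]), 'joint_torque': array([ 2.13800849e-03, -5.61349046e+01, -4.93091011e+01,  7.72942998e-02,
        2.93271546e-02, -6.98552981e-05]), 'tool_pos': array([ 0.13954423, -0.58304478,  0.23468233]), 'orientation': array([-3.11831611e+00, -3.67739163e-01,  9.57786094e-05]), 'force': array([-0.53614818, -0.30782623,  0.20803713]), 'wrist_torque': array([0.05381378, 0.07643388, 0.018901  ]), 'gripper_force': 0.0, 'opening': 0.09291303864319456}
```

View pics/top0b.png

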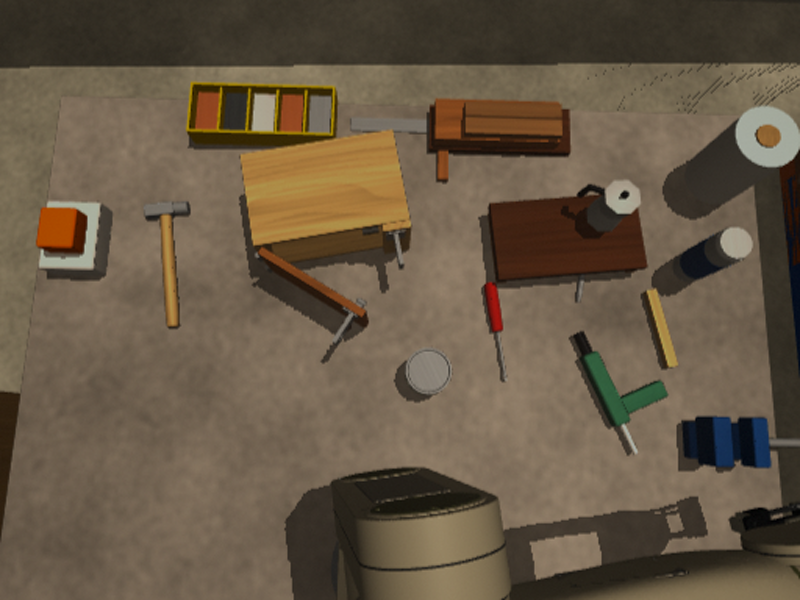

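View pics/scene0b.png

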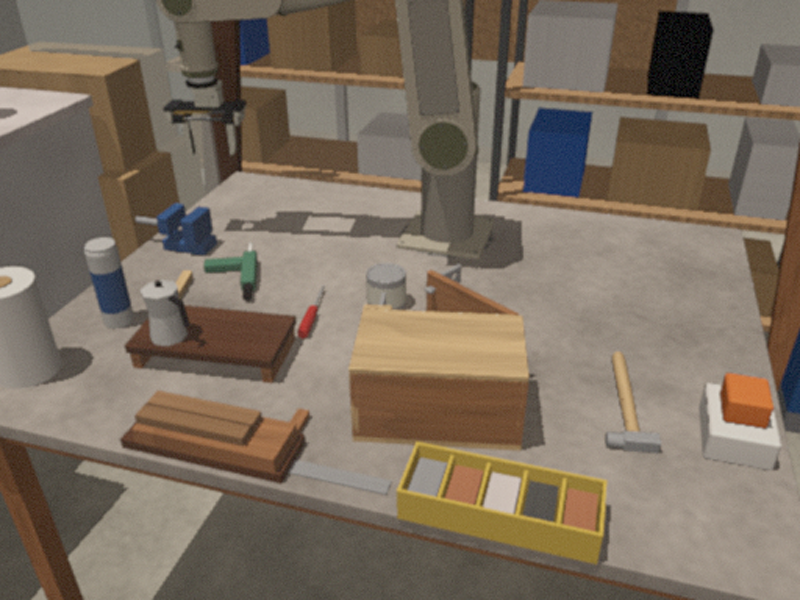

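The top view shows the cabinet (240–410, 130–260), its door open to (365,318), the frame eye near (398,245) and the rod shank at (579,290) in front of the board. The screwdriver is to the rod's left, the dowel and glue gun to its right. I'll enlarge both areas and measure.

```bash
python3 - <<'E'
from h import *
p=cv2.imread("pics/top0.png"); W=np.load("top.npy")
a=cv2.resize(p[75:235,145:275],None,fx=3.7,fy=3.7,interpolation=cv2.INTER_CUBIC)
b=cv2.resize(p[120:200,300:400],None,fx=3.1,fy=3.1,interpolation=cv2.INTER_CUBIC)
c=np.zeros((595,800,3),np.uint8); c[:a.shape[0],:a.shape[1]]=a[:595]; c[:b.shape[0],485:485+b.shape[1]]=b
cv2.imwrite("pics/crop1.png",c)
f=lambda u,v: W[int(v/1.5625),int(u/1.5625)].round(4)
for n,u,v in [("cab bl",243,157),("cab br",392,134),("cab fr",407,219),("cab fl",259,240),("tin",428,372),("boardfl",498,276),("boardfr",643,267),("boardbl",492,206),("pot",620,195)]: print(n,f(u,v))
# cabinet top
m=(abs(W[...,2]-0.16)<.012)&(W[...,1]>0)&(W[...,1]<.45)&(W[...,0]>.35)
m=m.astype(np.uint8); n,l,s,_=cv2.connectedComponentsWithStats(m); i=1+s[1:,4].argmax()
q=W[l==i]; print("cab",cv2.minAreaRect(q[:,:2].astype(np.float32)),q[:,2].mean(),len(q))
m=((abs(W[...,2]-0.058)<.012)&(W[...,1]<-0.02)&(W[...,0]>.4)).astype(np.uint8); n,l,s,_=cv2.connectedComponentsWithStats(m); i=1+s[1:,4].argmax()
q=W[l==i]; print("board",cv2.minAreaRect(q[:,:2].astype(np.float32)),q[:,2].mean())
E
```

```text
cab bl [0.7478 0.3016 0.1607]
cab br [0.8016 0.0275 0.1628]
cab fr [ 0.6366 -0.0053  0.1559]
cab fl [0.5899 0.2627 0.1592]
tin [ 0.3632 -0.0506  0.081 ]
boardfl [ 0.5589 -0.1883  0.0543]
boardfr [ 0.5837 -0.4757  0.0607]
boardbl [ 0.7035 -0.1764  0.0565]
pot [ 0.6908 -0.3946  0.1691]
cab ((0.6154218912124634, 0.1324927657842636), (0.3432155251502991, 0.2902146279811859), 11.517210960388184) 0.15780536216816113 6476
board ((0.644935131072998, -0.3303717374801636), (0.16258938610553741, 0.3017944395542145), 6.112303733825684) 0.05659382940464123
```

View pics/crop1.png

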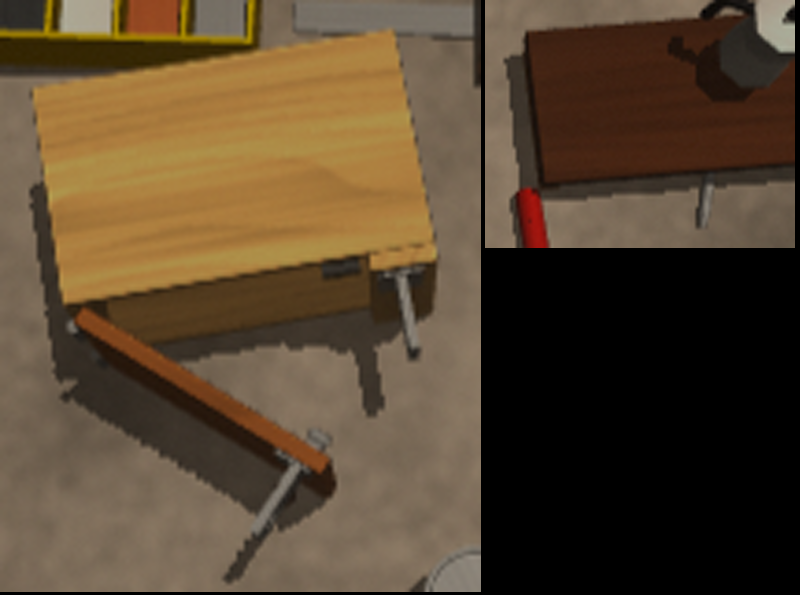

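Crop: frame-eye plate top runs (400,272)–(413,352). The door spans (80,320)–(328,462), about 40° open, with its eye plate at (235,578)–(300,460). The rod shank runs (707,178)–(703,226) in the inset. Next I'll fit the poses.

```bash
python3 - <<'E'
from h import *
W=np.load("top.npy"); p=cv2.imread("pics/top0.png")
hsv=cv2.cvtColor(p,cv2.COLOR_BGR2HSV)
m=((abs(W[...,2]-0.16)<.012)&(W[...,1]>-.03)&(W[...,1]<.35)&(W[...,0]>.55)).astype(np.uint8)
m=cv2.morphologyEx(m,cv2.MORPH_OPEN,np.ones((15,15)))
q=W[m>0]; r=cv2.minAreaRect(q[:,:2].astype(np.float32)); print("cab",r,q[:,2].mean()); print(cv2.boxPoints(r))
def line(nm,u0,u1,v0,v1,z0,z1):
    S=W[v0:v1,u0:u1].reshape(-1,3); S=S[(S[:,2]>z0)&(S[:,2]<z1)]
    c=S.mean(0); _,_,V=np.linalg.svd(S[:,:2]-c[:2]); t=(S[:,:2]-c[:2])@V[0]; w=(S[:,:2]-c[:2])@V[1]
    print(nm,len(S),c.round(4),V[0].round(3),"ang",np.degrees(np.arctan2(V[0][1],V[0][0])).round(1),"ends",(c[:2]+V[0]*t.min()).round(4),(c[:2]+V[0]*t.max()).round(4),"w",np.ptp(w).round(4),S[:,2].max().round(3))
C=lambda x,o,k:int(o+x/k)
line("frame eye",C(385,145,3.7),C(425,145,3.7),C(268,75,3.7),C(362,75,3.7),.12,.17)
line("door eye",C(222,145,3.7),C(296,145,3.7),C(470,75,3.7),C(585,75,3.7),.12,.17)
line("door top",C(75,145,3.7),C(333,145,3.7),C(310,75,3.7),C(450,75,3.7),.145,.157)
line("rod",C(695-485,300,3.1),C(718-485,300,3.1),C(188,120,3.1),C(232,120,3.1),.005,.03)
for n,u,v in [("gun nose",578,334),("gun nose L",572,336),("sd tip",504,380),("sd handle end",490,284),("sd handle",500,330),("dowel",650,292)]: print(n,W[int(v/1.5625),int(u/1.5625)].round(4))
print(W[C(178,120,3.1):C(240,120,3.1):2, C(704-485,300,3.1)].round(4))
E
```

```text
cab ((0.6942543387413025, 0.14963838458061218), (0.18596673011779785, 0.2864646017551422), 9.013590812683105) 0.15821271246448199
[[ 0.5799792   0.27653435]
 [ 0.6248592  -0.00639276]
 [ 0.8085295   0.02274242]
 [ 0.76364946  0.30566955]]
frame eye 112 [0.5924 0.0104 0.143 ] [-0.985 -0.172] ang -170.1 ends [0.6166 0.0146] [0.5522 0.0034] w 0.0269 0.158
door eye 80 [0.4306 0.1059 0.1423] [-0.864  0.504] ang 149.8 ends [0.4558 0.0912] [0.4074 0.1194] w 0.0091 0.15
door top 365 [0.5219 0.1759 0.1529] [-0.502 -0.865] ang -120.1 ends [0.5715 0.2613] [0.469  0.0845] w 0.0162 0.157
rod 46 [ 0.5416 -0.3651  0.0093] [-0.987  0.16 ] ang 170.8 ends [ 0.5619 -0.3683] [ 0.5189 -0.3614] w 0.012 0.015
gun nose [ 0.4548 -0.3584  0.0024]
gun nose L [ 0.4486 -0.3497 -0.0012]
sd tip [ 0.3572 -0.2092 -0.0041]
sd handle end [ 0.55  -0.178  0.021]
sd handle [ 0.4544 -0.199   0.0232]
dowel [ 0.5425 -0.5062  0.019 ]
[[ 0.5736 -0.3674 -0.0042]
 [ 0.5643 -0.3636  0.0073]
 [ 0.5568 -0.3623  0.0112]
 [ 0.5504 -0.3621  0.0109]
 [    nan     nan     nan]
 [ 0.5383 -0.3632  0.0061]
 [ 0.53   -0.3603  0.0149]
 [ 0.5248 -0.362   0.0085]
 [ 0.5187 -0.3625  0.0062]
 [ 0.5136 -0.3645 -0.0012]]
```

send_rows([
  [[1,1,1,0,1],[1,1,1,0,1],[1,1,1,0,1],[1,1,1,0,1],[1,1,1,0,1],[1,1,1,0,1],[1,1,1,0,1],[1,1,1,0,1],[1,1,1,0,1],[1,1,1,0,1]],
], force=20)

```text
t: 0.93
tool_pos: [0.3401, -0.3827, 0.2353]
orientation: [-2.514, -1.883, 0.0]
force: [0.5, -0.7, -0.9]
opening: 0.0308
gripper_force: 0.0
```

send_rows([
  [[1,0.5,1,0,0.45],[1,0.5,1,0,0.45],[1,0.5,1,0,0.45],[1,0.5,1,0,0.45],[1,0.5,1,0,0.45],[1,0.5,1,0,0.45],[1,0.5,1,0,0.45]],
])

```text
t: 1.52
tool_pos: [0.4406, -0.1807, 0.2354]
orientation: [-2.008, -2.415, -0.002]
force: [-1.9, -0.7, 0.2]
opening: 0.0005
gripper_force: 0.0
```

send_rows([
  [[1,0,1,0,0],[1,0,1,0,0],[1,0,1,0,0],[1,0,1,0,0],[1,0,1,0,0],[1,0,1,0,0],[1,0,1,0,0]],
])

```text
t: 2.1
tool_pos: [0.4395, 0.0168, 0.2355]
orientation: [2.008, 2.416, -0.001]
force: [-0.5, -0.8, -1.3]
opening: 0.0003
gripper_force: 0.0
```

send_rows([
  [[1,0.1,0.68,0,0],[1,0.1,0.68,0,0],[1,0.1,0.68,0,0],[1,0.1,0.68,0,0],[1,0.1,0.68,0,0],[1,0.1,0.68,-0.65,0],[1,0.1,0.68,-0.65,0],[1,0.1,0.68,-0.65,0],[1,0.1,0.68,-0.65,0],[1,0.1,0.68,-0.65,0],[1,0.1,0.68,-0.65,0]],
])

```text
t: 3.02
tool_pos: [0.4607, 0.1511, 0.1072]
orientation: [2.012, 2.412, 0.0]
force: [0.8, 0.2, 1.5]
opening: 0.0006
gripper_force: 0.0
```

send_rows([
  [[1,0.05,-0.02,0,0],[1,0.1,-0.04,0,0],[1,0.15,-0.06,0,0],[1,0.2,-0.07,0,0],[1,0.25,-0.09,0,0],[1,0.3,-0.1,0,0],[1,0.35,-0.12,0,0],[1,0.4,-0.14,0,0],[1,0.45,-0.16,0,0],[1,0.5,-0.18,0,0],[1,0.5,-0.18,0,0]],
])

```text
t: 3.93
tool_pos: [0.5616, 0.1154, 0.1057]
orientation: [2.01, 2.413, 0.001]
force: [-0.1, 0.4, -0.7]
opening: -0.0001
gripper_force: 0.0
```

```bash
cat > door.py <<'E'
from h import *
import sys
p,d,c=grab("top"); W=cloud(d,c); np.save("top.npy",W); cv2.imwrite(sys.argv[1],cv2.resize(p[75:235,145:305],None,fx=3.7,fy=3.7,interpolation=cv2.INTER_CUBIC))
E
python3 door.py pics/d1.png
```

```text
(no output)
```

View pics/d1.png

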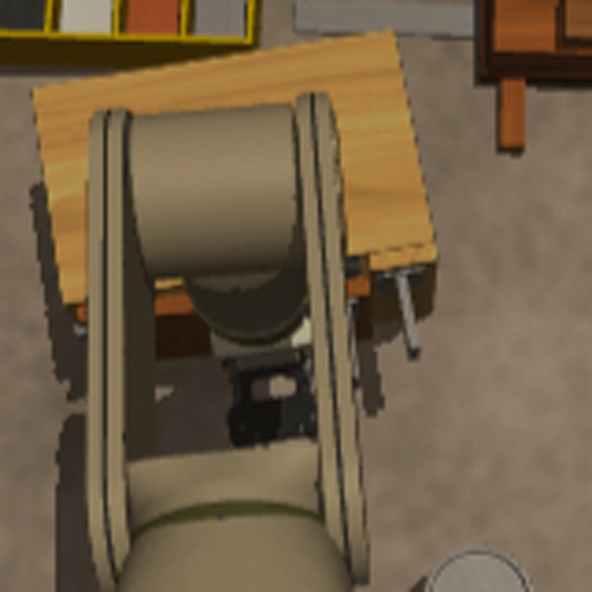

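The door is nearly shut: its orange edge runs (80,312)–(368,285), a little proud of the stile. I'll push it through the catch in small steps.

send_rows([
  [[1,0.02,-0.004,0,0],[1,0.04,-0.007,0,0],[1,0.05,-0.01,0,0],[1,0.06,-0.012,0,0],[1,0.06,-0.012,0,0]],
])

```text
t: 4.4
tool_pos: [0.5707, 0.1148, 0.1054]
orientation: [-2.008, -2.414, 0.001]
force: [-0.5, 0.6, 0.1]
opening: 0.0006
gripper_force: 0.4
```

send_rows([
  [[1,0.01,0,0,0],[1,0.02,0,0,0],[1,0.02,0,0,0]],
])

```text
t: 4.65
tool_pos: [0.5756, 0.1143, 0.1055]
orientation: [-2.009, -2.415, 0.0]
force: [0.1, -0.1, -0.1]
opening: 0.0006
gripper_force: 0.0
```

send_rows([
  [[1,0.015,0,0,0],[1,0.025,0,0,0],[1,0.025,0,0,0]],
])

```text
t: 4.9
tool_pos: [0.5781, 0.1142, 0.1055]
orientation: [-2.006, -2.412, 0.006]
force: [-18.7, 0.8, 10.9]
opening: 0.0008
gripper_force: 9.4
```

send_rows([
  [[1,0.015,0,0,0],[1,0.015,0,0,0],[1,0.015,0,0,0]],
])

```text
t: 5.15
tool_pos: [0.5781, 0.1142, 0.1055]
orientation: [-2.003, -2.409, 0.013]
force: [-37.4, -2.0, 23.2]
opening: 0.0005
gripper_force: 19.6
```

```bash
python3 door.py pics/d2.png
```

```text
(no output)
```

View pics/d2.png

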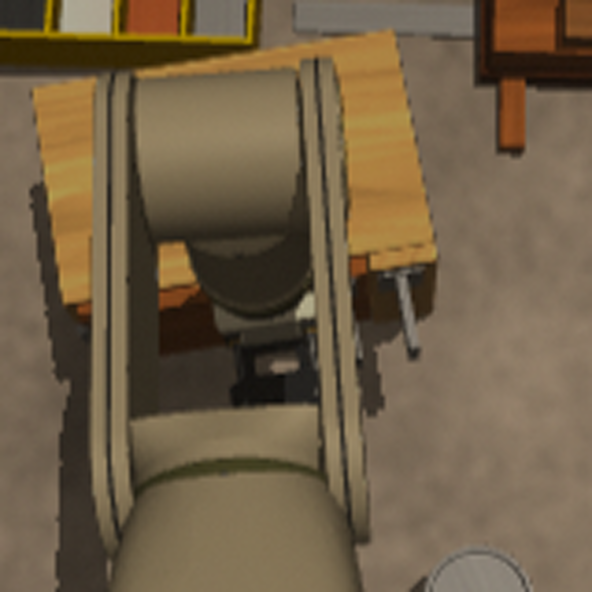

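The door meets a rigid stop and its edge lies flush with the stile at (368,268). I'll back off and go to the rod.

send_rows([
  [[1,-0.2,0,0,0],[1,-0.2,0,0,0],[1,-0.2,0,0.65,0],[1,-0.2,0,0.65,0],[1,-0.2,0,0.65,0],[1,-0.2,0,0.65,0],[1,-0.2,-1,0.65,0.5],[1,-0.2,-1,0.65,0.5],[1,-0.2,-1,0.65,0.5],[1,-0.2,-1,0.65,0.5],[1,-0.2,-1,0.65,0.5],[1,-0.2,-1,0.65,0.5]],
])

```text
t: 6.2
tool_pos: [0.5435, -0.0919, 0.2359]
orientation: [1.315, 2.851, -0.004]
force: [-0.2, 1.5, 0.2]
opening: 0.0002
gripper_force: 0.0
```

send_rows([
  [[-0.2,-0.1,-1,0,0.7],[-0.2,-0.1,-1,0,0.7],[-0.2,-0.1,-1,0,0.7],[-0.2,-0.1,-1,0,0.7],[-0.2,-0.1,-1,0,0.7],[-0.2,-0.1,-1,0,0.7],[-0.2,-0.1,-1,0,0.7],[-0.2,-0.1,-1,0,0.7]],
])

```text
t: 6.87
tool_pos: [0.5237, -0.286, 0.2355]
orientation: [0.213, 3.134, 0.001]
force: [-0.4, -0.3, 0.1]
opening: 0.0496
gripper_force: 0.0
```

```bash
python3 - <<'E'
from h import *
s=telemetry.read_state(); print(s["t"],s["tool_pos"],s["orientation"],s["q"],s["opening"])
p,d,c=grab("top"); W=cloud(d,c); np.save("top.npy",W)
pw,dw,cw=grab("wrist"); np.save("wr_d.npy",dw); cv2.imwrite("pics/w1.png",pw); print(cw, np.nanmedian(dw))
np.save("wr_pose.npy",np.r_[s["tool_pos"],s["orientation"]])
a=cv2.resize(p[75:200,145:320],None,fx=2.3,fy=2.3,interpolation=cv2.INTER_CUBIC)
o=np.zeros((600,800,3),np.uint8); o[:288,:402]=a[:288,:402]; o[288:,:400]=cv2.resize(pw,(400,312)); 
o[:312,402:]=cv2.resize(p[140:180,330:381],(398,312)); cv2.imwrite("pics/m1.png",o)
# door top points
S=W[140:165,160:255].reshape(-1,3)
E
```

```text
6.8667 [ 0.52367552 -0.2860455   0.23548192] [2.12663845e-01 3.13419600e+00 5.23680139e-04] [-5.86084254e-01  1.21566225e-01  1.49805785e+00  3.84189915e-04
  1.52196874e+00 -2.02140150e+00] 0.04958967420446251
{'camera_matrix': array([[297.31863964,   0.        , 261.09176837],
       [  0.        , 297.31863964, 195.93115078],
       [  0.        ,   0.        ,   1.        ]]), 'hand_eye': array([[-6.32006609e-04,  9.54165682e-01,  2.99278217e-01,
         8.43222683e-02],
       [ 9.99999289e-01,  9.05804266e-04, -7.76137965e-04,
        -5.38757755e-04],
       [-1.01165170e-03,  2.99277513e-01, -9.54165576e-01,
        -1.49167736e-01],
       [ 0.00000000e+00,  0.00000000e+00,  0.00000000e+00,
         1.00000000e+00]])} 0.34866694
```

View pics/m1.png

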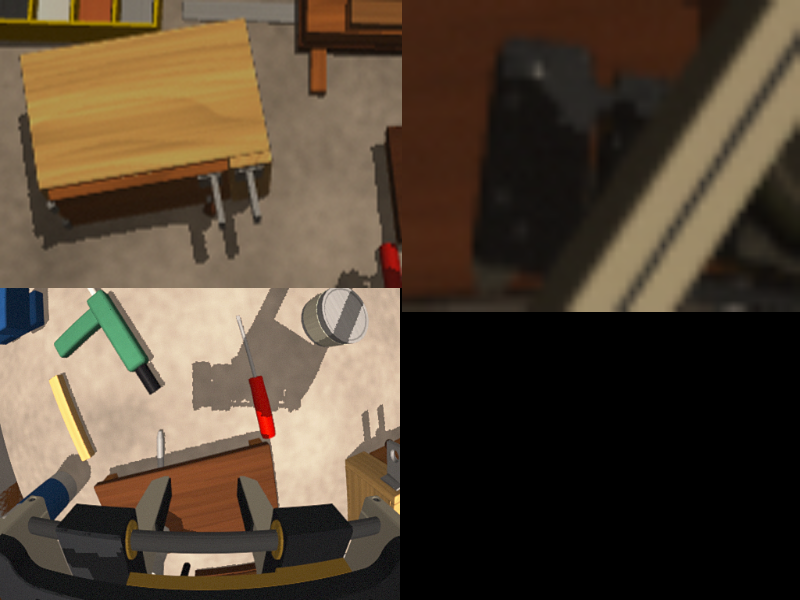

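The door is shut and both eye plates are parallel, at (215,180–228) and (252,170–220) top-left. In the wrist view, the rod shank runs (161,431)–(162,467) and the gun nose is at (155,390). Next: the rod line from the wrist view, and the eyes from the top cloud.

```bash
cat >> h.py <<'E'
from scipy.spatial.transform import Rotation as R
def wcloud(d,c,pos,ori):
    K=np.array(c["camera_matrix"]);H=np.array(c["hand_eye"])
    v,u=np.mgrid[0:d.shape[0],0:d.shape[1]]; x=(u-K[0,2])/K[0,0]; y=(v-K[1,2])/K[1,1]
    r=np.hypot(x,y)+1e-9; t=np.tan(np.minimum(r,1.45))/r
    P=np.stack([x*t*d,-y*t*d,-d],-1); T=P@H[:3,:3].T+H[:3,3]
    W=T@R.from_rotvec(ori).as_matrix().T+pos; W[d==0]=np.nan; return W
def line(nm,S,z0,z1):
    S=S.reshape(-1,3); S=S[(S[:,2]>z0)&(S[:,2]<z1)]
    c=np.median(S,0); _,_,V=np.linalg.svd(S[:,:2]-S[:,:2].mean(0)); t=(S[:,:2]-c[:2])@V[0]; w=(S[:,:2]-c[:2])@V[1]
    print(nm,len(S),c.round(4),"ang",np.degrees(np.arctan2(V[0][1],V[0][0])).round(1),"ends",(c[:2]+V[0]*t.min()).round(4),(c[:2]+V[0]*t.max()).round(4),"w",np.ptp(w).round(4),S[:,2].max().round(3))
E
python3 - <<'E'
from h import *
d=np.load("wr_d.npy"); s=np.load("wr_pose.npy"); c=viewer.calibration("wrist"); W=wcloud(d,c,s[:3],s[3:])
line("rod",W[176:216,198:214],.004,.03)
print("tip col",W[170:182:2,206].round(4).tolist())
line("gun nose",W[105:132,178:210],.008,.05)
print("bench z",np.nanmedian(W[150:170,205:240,2]),"board",W[215,290],W[230,210], "tin", W[20,425])
T=np.load("top.npy")
C=lambda x,o,k:int(o+x/k)
line("frame eye",T[C(172,75,2.3):C(224,75,2.3),C(240,145,2.3):C(264,145,2.3)],.135,.153)
line("door eye",T[C(182,75,2.3):C(232,75,2.3),C(205,145,2.3):C(228,145,2.3)],.135,.153)
E
```

```text
rod 344 [ 0.5466 -0.3651  0.0104] ang -9.1 ends [ 0.5196 -0.3608] [ 0.5743 -0.3695] w 0.0128 0.013
tip col [[0.5136, -0.3592, 0.0001], [0.5162, -0.3595, 0.0008], [0.5191, -0.3602, -0.0002], [0.5203, -0.3592, 0.0068], [0.5226, -0.3593, 0.0087], [0.5252, -0.3597, 0.0088]]
gun nose 459 [ 0.4394 -0.3602  0.0263] ang 32.0 ends [ 0.4213 -0.3715] [ 0.4533 -0.3515] w 0.0244 0.03
bench z -0.00011330099307038655 board [ 0.56961383 -0.2581041   0.05814034] [ 0.57599832 -0.35587433  0.05822298] tin [ 0.35348318 -0.07441098  0.07531331]
frame eye 74 [0.5876 0.0081 0.1449] ang -168.3 ends [0.6147 0.0137] [0.5535 0.0011] w 0.0266 0.151
door eye 54 [0.5714 0.0529 0.1457] ang -168.2 ends [0.5962 0.058 ] [0.5433 0.047 ] w 0.0079 0.152
```

send_rows([
  [[-0.2,0.08,-0.39,0,-0.02],[-0.2,0.08,-0.39,0,-0.02],[-0.2,0.08,-0.39,-0.7,-0.02],[-0.2,0.08,-0.39,-0.7,-0.02],[-0.2,0.08,-0.39,-0.9,-0.02],[-0.2,0.08,-0.39,-0.9,-0.02],[-0.2,0.08,-0.39,-0.9,-0.02],[-0.2,0.08,-0.39,-0.9,-0.02]],
])

```text
t: 7.63
tool_pos: [0.5371, -0.3601, 0.0505]
orientation: [-0.239, -3.125, -0.008]
force: [-0.3, -0.5, 0.3]
opening: 0.0558
gripper_force: 0.0
```

send_rows([
  [[-0.2,0,0,-0.1,0],[-0.2,0,0,-0.175,0],[-0.2,0,0,-0.175,0],[1,0,0,-0.175,0],[1,0,0,-0.175,0],[1,0,0,-0.175,0],[1,0,0,-0.175,0],[1,0,0,-0.175,0],[1,0,0,-0.175,0],[1,0,0,-0.175,0]],
], force=20)

```text
t: 8.47
tool_pos: [0.5397, -0.364, 0.0209]
orientation: [0.24, 3.132, -0.0]
force: [0.1, -0.9, -0.5]
opening: 0.0138
gripper_force: 0.0
```

send_rows([
  [[1,0,0,0,0],[1,0,0,0,0],[1,0,0,0.01,0],[1,-0.05,0.01,0.01,0],[1,-0.1,0.02,0.01,0],[1,-0.15,0.06,0.01,0],[1,-0.2,0.1,0.01,0],[1,-0.25,0.16,0.01,0],[1,-0.3,0.22,0.01,0],[1,-0.35,0.27,0.01,0],[1,-0.4,0.31,0.01,0],[1,-0.45,0.33,0.01,0],[1,-0.5,0.35,0.01,0],[1,-0.55,0.36,0.01,0],[1,-0.62,0.38,0.01,0],[1,-0.62,0.38,0.01,0],[1,-0.62,0.38,0,0],[1,-0.62,0.38,0,0]],
], force=30)

```text
t: 9.97
tool_pos: [0.416, -0.2882, 0.0208]
orientation: [0.24, 3.132, -0.0]
force: [-0.2, 0.2, 0.7]
opening: 0.0112
gripper_force: 30.0
```

```bash
cat > look.py <<'E'
from h import *
import sys
s=telemetry.read_state(); print(s["t"],s["tool_pos"],s["orientation"],s["opening"],s["gripper_force"])
pw,dw,cw=grab("wrist"); W=wcloud(dw,cw,s["tool_pos"],s["orientation"]); np.save("wW.npy",W)
p,d,c=grab("top"); np.save("top.npy",cloud(d,c))
o=np.zeros((600,800,3),np.uint8); o[:384,:512]=pw; o[384:,:400]=cv2.resize(p[60:240,270:470],(400,216)); cv2.imwrite(sys.argv[1],o)
E
python3 look.py pics/m2.png
```

```text
9.9667 [ 0.4159529  -0.28819482  0.02080346] [ 2.39808334e-01  3.13221069e+00 -4.29093790e-04] 0.011186608060575497 30.025335336104035
```

View pics/m2.png

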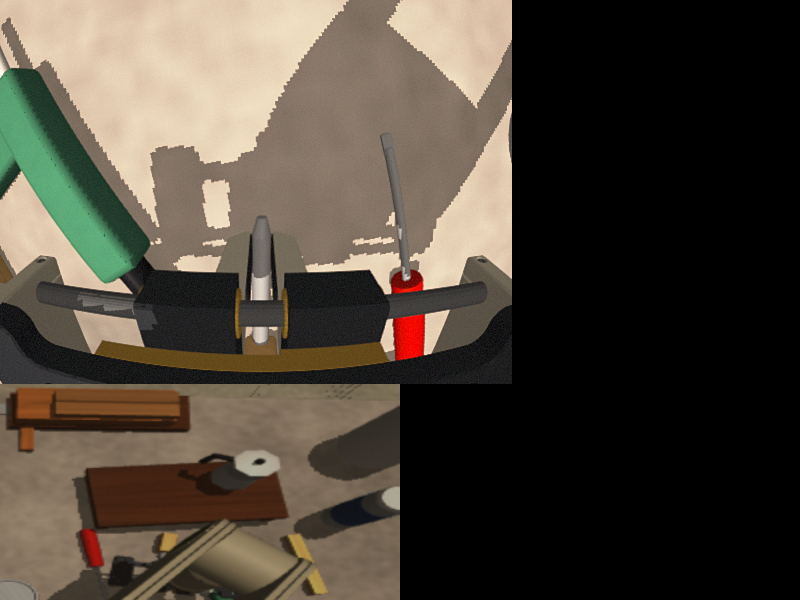

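The rod is clear of the board: its tip is at (262,218) in the wrist view, and the wooden handle shows at (262,345) and, from the top, at (168,540). I'll regrasp it on the handle.

send_rows([
  [[0.14,0,0,0,0],[0.14,0,0,0,0],[0.14,0,0,0,0],[0.14,0,0,0.1,0],[0.14,0,0,0.35,0],[0.14,0,0,0.35,0],[0.14,0.51,-0.083,0.35,0],[0.14,0.51,-0.083,0.35,0],[0.14,0.51,-0.083,0.35,0],[0.14,0.51,-0.083,0.35,0],[0.14,0.51,-0.083,0.35,0]],
])

```text
t: 10.98
tool_pos: [0.5185, -0.3045, 0.0904]
orientation: [-0.238, -3.133, 0.0]
force: [0.3, -0.1, -0.1]
opening: 0.04
gripper_force: 0.0
```

```bash
python3 look.py pics/m3.png; python3 - <<'E'
from h import *
T=np.load("top.npy")
# rod points between grip & tip from wrist cloud
W=np.load("wW.npy"); S=W.reshape(-1,3); S=S[(S[:,2]>.004)&(S[:,2]<.014)&(abs(S[:,1]+.296)<.03)&(S[:,0]<.5)&(S[:,0]>.37)]
line("shank",S,.004,.014)
S=W.reshape(-1,3); S=S[(S[:,2]>.018)&(S[:,2]<.032)&(abs(S[:,1]+.305)<.04)&(S[:,0]<.57)&(S[:,0]>.46)]
if len(S): line("handle",S,.018,.032)
E
```

```text
10.9833 [ 0.51845317 -0.30445218  0.09044952] [-2.37734617e-01 -3.13255196e+00  7.83138618e-05] 0.040030565442372344 0.0
shank 1909 [ 0.449  -0.2936  0.011 ] ang -9.2 ends [ 0.3965 -0.2851] [ 0.4974 -0.3015] w 0.0234 0.014
handle 1904 [ 0.5163 -0.3047  0.0277] ang -9.9 ends [ 0.4943 -0.3009] [ 0.5439 -0.3096] w 0.0241 0.03
```

View pics/m3.png

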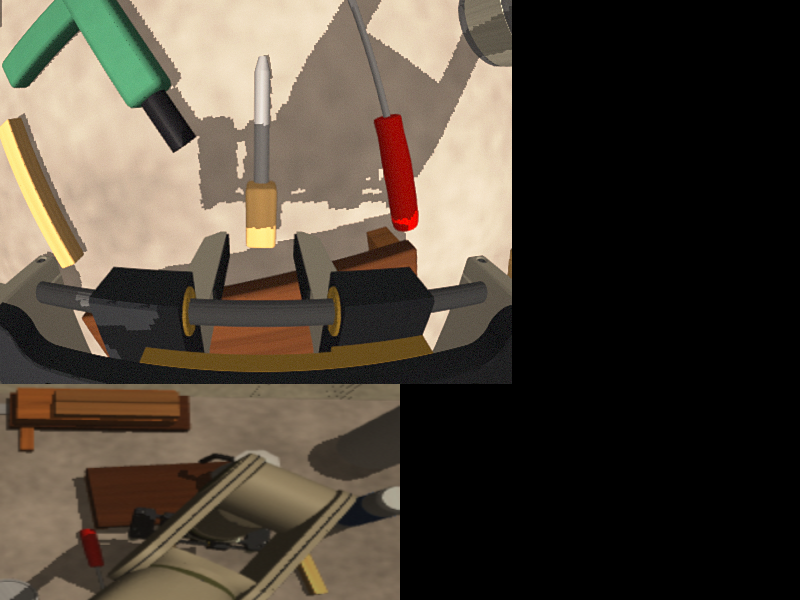

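The handle, (247–276, 182–247), is centred between the jaws and clear of the board. Descend and grip.

send_rows([
  [[0.14,0,0,-0.2,0],[0.14,0,0,-0.35,0],[0.14,0,0,-0.35,0],[0.14,0,0,-0.35,0],[1,0,0,-0.35,0],[1,0,0,-0.35,0],[1,0,0,-0.35,0],[1,0,0,-0.35,0],[1,0,0,-0.35,0]],
], force=35)

```text
t: 11.83
tool_pos: [0.5173, -0.3046, 0.0209]
orientation: [-0.24, -3.132, 0.0]
force: [-1.3, 0.3, 2.4]
opening: 0.0239
gripper_force: 35.0
```

send_rows([
  [[1,0,0,0.2,0],[1,0,0,0.5,0],[1,0,0,0.95,0],[1,0,0,0.95,0],[1,0,0,0.95,0],[1,0,0,0.95,0],[1,0,0,0.95,0]],
])

```text
t: 12.42
tool_pos: [0.5187, -0.3052, 0.213]
orientation: [0.239, 3.128, -0.004]
force: [0.4, -0.4, -2.7]
opening: 0.024
gripper_force: 35.0
```

send_rows([
  [[1,0.1,0.2,0,-0.1],[1,0.2,0.4,0,-0.2],[1,0.3,0.6,0,-0.3],[1,0.4,0.74,0,-0.4],[1,0.4,0.74,0,-0.5],[1,0.4,0.74,0,-0.6],[1,0.4,0.74,0,-0.7],[1,0.4,0.74,0,-0.8],[1,0.4,0.74,0,-0.9],[1,0.4,0.74,0,-1],[1,0.4,0.74,0,-1]],
])

```text
t: 13.33
tool_pos: [0.5963, -0.156, 0.2075]
orientation: [-1.777, -2.585, 0.002]
force: [-0.7, 0.1, -1.3]
opening: 0.0243
gripper_force: 35.0
```

send_rows([
  [[1,0,0,0,-0.1],[1,0,0,0,-0.19],[1,0,0,0,-0.19],[1,0,0,0,-0.19]],
])

```text
t: 13.67
tool_pos: [0.5969, -0.1563, 0.209]
orientation: [-2.015, -2.408, 0.001]
force: [0.5, -0.3, -0.6]
opening: 0.0239
gripper_force: 35.0
```

```bash
python3 - <<'E'
from h import *
s=telemetry.read_state(); print(s["t"],s["tool_pos"],s["orientation"],s["opening"],s["gripper_force"])
pw,dw,cw=grab("wrist"); W=wcloud(dw,cw,s["tool_pos"],s["orientation"]); np.save("wW.npy",W)
p,d,c=grab("top"); np.save("top.npy",cloud(d,c)); cv2.imwrite("pics/w4.png",pw); cv2.imwrite("pics/t4.png",p)
o=np.zeros((600,800,3),np.uint8); o[:300,:400]=cv2.resize(pw,(400,300)); o[300:,:400]=cv2.resize(p[75:225,150:350],(400,300)); 
o[:,400:]=cv2.resize(pw[0:300,160:360],(400,600),interpolation=cv2.INTER_CUBIC); cv2.imwrite("pics/m4.png",o)
E
```

```text
13.6667 [ 0.59688547 -0.15630731  0.2089956 ] [-2.01459719e+00 -2.40759121e+00  1.42867726e-03] 0.02389600653552041 34.98685956001282
```

View pics/m4.png

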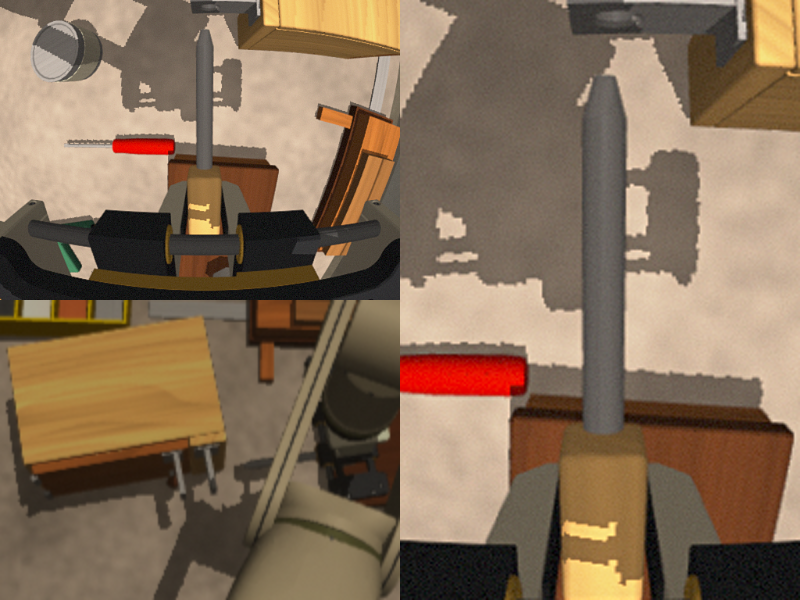

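Wrist view (enlarged at right): the rod tip is at (605,78), straight along the tool. Ahead of it the frame-eye plate (570–740, 0–38) shows its hole at (617,18). I'll measure rod against eye in the same cloud.

```bash
python3 - <<'E'
from h import *
W=np.load("wW.npy"); s=telemetry.read_state()
yaw=np.radians(100.); ax=np.array([np.cos(yaw),np.sin(yaw)]); out=np.array([-ax[1],ax[0]])  # out = -cabinet x
F0=np.array([.570,.006])
def loc(S): return np.c_[(S[:,:2]-F0)@ax,(S[:,:2]-F0)@out,S[:,2]]
A=W[0:22,235:340].reshape(-1,3); A=A[np.isfinite(A[:,0])]; L=loc(A)
m=(abs(L[:,0])<.03)&(L[:,2]>.1)&(L[:,2]<.16)&(abs(L[:,1])<.06)
L=L[m]; print("plate n",len(L), "out max",np.percentile(L[:,1],[50,90,97,100]).round(4),"z",np.percentile(L[:,2],[1,50,97,100]).round(4))
f=L[(L[:,2]<.143)&(L[:,1]<.016)&(L[:,1]>-.03)]; k=np.polyfit(f[:,1],f[:,0],1); print("front face y(out)=",k, "yaw corr deg",np.degrees(np.arctan(k[0])), len(f))
for v in range(2,20,2):
    print(v,[ (x*1000).round(0).astype(int).tolist() for x in loc(W[v,[244,250,258,262,267,272,280,300]])])
# rod
S=W[40:212,250:275].reshape(-1,3); S=S[np.isfinite(S[:,0])]; L=loc(S); L=L[(L[:,2]>.185)&(L[:,2]<.215)]
k=np.polyfit(L[:,0],L[:,1],1); kz=np.polyfit(L[:,0],L[:,2],1)
print("rod out(at -0.05..)",np.polyval(k,[-.14,-.05,0]),"yaw off",np.degrees(k[0]),"z top",np.polyval(kz,[-.14,-.05]),"tip y",np.percentile(L[:,0],99.5))
print("stile plane:", )
T=loc(np.r_[[s["tool_pos"]]]); print("tcp",T)
# cabinet end: top cam edges
P=np.load("top.npy"); 
S=P.reshape(-1,3); S=S[np.isfinite(S[:,0])];L=loc(S)
for nm,a,b in(("frame",-.02,.02),("door",.03,.065)):
    q=L[(L[:,2]>.135)&(L[:,2]<.155)&(L[:,0]>a)&(L[:,0]<b)&(L[:,1]>-.035)&(L[:,1]<.03)]
    print(nm,len(q),"y",q[:,0].min(),q[:,0].mean(),q[:,0].max(),"out",q[:,1].max(),"slope deg",np.degrees(np.arctan(np.polyfit(q[:,1],q[:,0],1)[0])))
E
```

```text
plate n 1712 out max [-0.0224  0.0082  0.0134  0.0157] z [0.1086 0.1356 0.1588 0.16  ]
front face y(out)= [-0.01309033 -0.00268636] yaw corr deg -0.7499780149661125 787
2 [[-4, 15, 148], [-3, 11, 146], [-4, 5, 146], [-3, 2, 146], [-4, -1, 147], [-3, -5, 146], [-3, -11, 145], [-3, -25, 146]]
4 [[-4, 15, 143], [-4, 11, 143], [-3, 5, 140], [-3, 2, 141], [-3, -2, 139], [-4, -5, 142], [-3, -11, 142], [-3, -25, 142]]
6 [[-4, 15, 139], [-3, 11, 136], [-3, 5, 136], [2, 2, 122], [2, -2, 120], [2, -6, 121], [-3, -11, 136], [-3, -26, 137]]
8 [[-4, 16, 133], [-4, 11, 132], [-1, 5, 125], [1, 2, 120], [1, -2, 120], [0, -6, 121], [-2, -12, 128], [-3, -27, 133]]
10 [[39, 24, 1], [-3, 11, 127], [-2, 5, 122], [-2, 2, 121], [-1, -2, 120], [-1, -6, 120], [-3, -12, 125], [-3, -27, 127]]
12 [[37, 24, -1], [-3, 12, 121], [-3, 5, 121], [-3, 2, 119], [-2, -2, 118], [-3, -6, 119], [-3, -12, 120], [-3, -28, 123]]
14 [[33, 23, 2], [-3, 12, 116], [-3, 5, 114], [-3, 2, 115], [-3, -2, 114], [-3, -6, 115], [-3, -13, 114], [-3, -28, 117]]
16 [[31, 23, 1], [-3, 12, 109], [-4, 5, 110], [-3, 2, 108], [-3, -2, 108], [-3, -6, 109], [-3, -13, 109], [-3, -29, 110]]
18 [[28, 24, 0], [28, 16, 0], [28, 7, 0], [28, 2, -1], [28, -4, 0], [28, -10, 0], [28, -19, 0], [30, -43, 0]]
rod out(at -0.05..) [0.00194711 0.00218263 0.00231347] yaw off 0.14993531865978016 z top [0.19894057 0.19863612] tip y -0.04525926780700754
stile plane:
tcp [[-0.16464666  0.00143824  0.2096501 ]]
frame 50 y -0.003945146117659273 0.0002427245930554172 0.004308431112786517 out 0.01667459956314455 slope deg -0.9104434564969193
door 56 y 0.04065053752424454 0.04512310717918639 0.04960477368579846 out 0.018772238688587614 slope deg -2.038069691990211
```

send_rows([
  [[1,0.03,0.005,-0.1,0.01],[1,0.03,0.005,-0.2,0.01],[1,0.03,0.005,-0.325,0.01],[1,0.03,0.005,-0.325,0.01],[1,0.03,0.005,-0.325,0.01],[1,0.03,0.005,-0.325,0.01]],
])

```text
t: 14.27
tool_pos: [0.604, -0.1557, 0.1468]
orientation: [2.008, 2.415, 0.0]
force: [-1.0, 0.4, -0.2]
opening: 0.0238
gripper_force: 35.0
```

```bash
cat > rel.py <<'E'
from h import *
s=telemetry.read_state(); print(s["t"],s["tool_pos"],s["orientation"],s["force"])
pw,dw,cw=grab("wrist"); W=wcloud(dw,cw,s["tool_pos"],s["orientation"]); cv2.imwrite("pics/w5.png",pw)
yaw=np.radians(100.8); ax=np.array([np.cos(yaw),np.sin(yaw)]); out=np.array([-ax[1],ax[0]]); F0=np.array([.570,.006])
S=W[:,150:400].reshape(-1,3); S=S[np.isfinite(S[:,0])]; L=np.c_[(S[:,:2]-F0)@ax,(S[:,:2]-F0)@out,S[:,2]]
q=L[(abs(L[:,0])<.012)&(abs(L[:,2]-.128)<.03)&(abs(L[:,1])<.03)]
print("plate",len(q),"out",np.percentile(q[:,1],[98,99.7]),"z",np.percentile(q[:,2],[.5,99.5]),"y front",np.percentile(q[:,0],[5,50]))
f=q[(q[:,0]<np.median(q[:,0])+.002)&(q[:,2]<.143)&(q[:,1]<.016)]; 
if len(f)>20: print("face yaw corr",np.degrees(np.arctan(np.polyfit(f[:,1],f[:,0],1)[0])))
r=L[(L[:,0]<-.02)&(L[:,0]>-.125)&(abs(L[:,1])<.015)&(abs(L[:,2]-.13)<.02)]
k=np.polyfit(r[:,0],r[:,1],1);kz=np.polyfit(r[:,0],r[:,2],1)
print("rod",len(r),"out at eye",k[1],"at tip",np.polyval(k,-.05),"deg",np.degrees(k[0]),"ztop",np.polyval(kz,[-.13,-.06]),np.percentile(r[:,2],95),"tip",np.percentile(r[:,0],99.5))
E
python3 rel.py
```

```text
14.2667 [ 0.60399697 -0.15567811  0.1467798 ] [2.00785949e+00 2.41524592e+00 4.53282361e-04] [-0.96506551  0.36852065 -0.20743419]Traceback (most recent call last):
  File "rel.py", line 7, in <module>
    print("plate",len(q),"out",np.percentile(q[:,1],[98,99.7]),"z",np.percentile(q[:,2],[.5,99.5]),"y front",np.percentile(q[:,0],[5,50]))
                               ~~~~~~~~~~~~~^^^^^^^^^^^^^^^^^^
    return _quantile_unchecked(
        a, q, axis, out, overwrite_input, method, keepdims, weights)
    return _ureduce(a,
                    func=_quantile_ureduce_func,
    ...<5 lines>...
                    overwrite_input=overwrite_input,
                    method=method)
    r = func(a, **kwargs)
    result = _quantile(arr,
                       quantiles=q,
    ...<2 lines>...
                       out=out,
                       weights=wgt)
    slices_having_nans = np.isnan(arr[-1, ...])
                                  ~~~^^^^^^^^^
IndexError: index -1 is out of bounds for axis 0 with size 0
```

```bash
sed -i 's/^print("plate"/if len(q)>20: print("plate"/; s/<-.02)&(L\[:,0\]>-.125)/<-.02)\&(L[:,0]>-.138)/' rel.py; python3 rel.py
```

```text
14.3167 [ 0.6045495  -0.15590029  0.14760807] [2.00728918e+00 2.41371788e+00 1.30917515e-03] [-0.19633028 -0.47928935 -1.06456442]
rod 3533 out at eye -0.004346696327220769 at tip -0.0040737693729372484 deg -0.3127512519161144 ztop [0.13749261 0.13695476] 0.1391768415061905 tip -0.045136290779583255
  return _methods._mean(a, axis=axis, dtype=dtype,
  ret = ret.dtype.type(ret / rcount)
```

send_rows([
  [[1,-0.005,0,-0.023,0],[1,-0.014,0.05,-0.023,0],[1,-0.024,0.1,-0.023,0],[1,-0.033,0.15,-0.023,0],[1,-0.042,0.19,-0.023,0],[1,-0.047,0.22,-0.023,0],[1,-0.052,0.25,-0.023,0],[1,-0.057,0.27,-0.023,0],[1,-0.057,0.27,-0.023,0]],
])

```text
t: 15.12
tool_pos: [0.5921, -0.1006, 0.1411]
orientation: [-2.009, -2.415, -0.0]
force: [0.9, 0.1, -0.9]
opening: 0.024
gripper_force: 35.0
```

send_rows([
  [[1,-0.005,0.025,0,0],[1,-0.01,0.05,0,0],[1,-0.014,0.075,0,0],[1,-0.014,0.075,0,0]],
])

```text
t: 15.45
tool_pos: [0.5892, -0.0856, 0.141]
orientation: [-2.009, -2.415, -0.0]
force: [-0.5, 0.1, -1.3]
opening: 0.0236
gripper_force: 35.0
```

send_rows([
  [[1,-0.005,0.025,0,0],[1,-0.01,0.05,0,0],[1,-0.014,0.075,0,0],[1,-0.019,0.1,0,0],[1,-0.023,0.12,0,0],[1,-0.023,0.12,0,0]],
])

```text
t: 15.95
tool_pos: [0.5847, -0.0616, 0.141]
orientation: [-2.009, -2.415, -0.0]
force: [-1.0, -0.6, -0.9]
opening: 0.0237
gripper_force: 35.0
```

```bash
python3 - <<'E'
from h import *
s=telemetry.read_state(); print(s["tool_pos"],s["force"],s["wrist_torque"])
p,d,c=grab("top"); W=cloud(d,c)
yaw=np.radians(100.8); ax=np.array([np.cos(yaw),np.sin(yaw)]); out=np.array([-ax[1],ax[0]]); F0=np.array([.570,.006])
S=W.reshape(-1,3); S=S[np.isfinite(S[:,0])]; L=np.c_[(S[:,:2]-F0)@ax,(S[:,:2]-F0)@out,S[:,2]]
for nm,a,b,z0,z1 in(("rod before",-.035,-.008,.115,.145),("rod between",.008,.036,.115,.145),("rod after",.054,.11,.115,.145),("frame",-.01,.01,.138,.155),("door",.035,.056,.138,.155)):
    q=L[(L[:,0]>a)&(L[:,0]<b)&(abs(L[:,1])<.03)&(L[:,2]>z0)&(L[:,2]<z1)]
    if len(q): print(nm,len(q),"y",q[:,0].min().round(4),q[:,0].max().round(4),"out",np.percentile(q[:,1],[2,50,98]).round(4),"z",np.percentile(q[:,2],[50,95]).round(4))
E
```

```text
[ 0.58465275 -0.0615701   0.14101653] [-0.9898357  -0.59680802 -0.91707765] [-0.02867897 -0.05928437  0.00784211]
rod before 37 y -0.0343 -0.0098 out [-0.005   0.0016  0.0056] z [0.1288 0.1326]
rod between 1 y 0.0358 0.0358 out [-0.0045 -0.0045 -0.0045] z [0.132 0.132]
frame 4 y -0.0026 -0.0016 out [0.0099 0.0131 0.0163] z [0.1466 0.1503]
door 47 y 0.0408 0.0488 out [-0.0295 -0.0044  0.0172] z [0.1463 0.1486]
```

send_rows([
  [[1,-0.005,0.025,0,0],[1,-0.01,0.05,0,0],[1,-0.014,0.075,0,0],[1,-0.019,0.1,0,0],[1,-0.024,0.125,0,0],[1,-0.028,0.15,0,0],[1,-0.034,0.18,0,0],[1,-0.034,0.18,0,0]],
])

```text
t: 16.67
tool_pos: [0.5778, -0.0253, 0.141]
orientation: [-2.009, -2.415, -0.0]
force: [0.2, 0.2, -1.6]
opening: 0.0241
gripper_force: 35.0
```

send_rows([
  [[1,-0.003,0.015,0,0],[1,-0.005,0.025,0,0],[1,-0.006,0.03,0,0],[1,-0.006,0.03,0,0]],
])

```text
t: 17.0
tool_pos: [0.5768, -0.0204, 0.141]
orientation: [2.01, 2.415, -0.0]
force: [0.1, -0.4, -0.8]
opening: 0.0236
gripper_force: 35.0
```

send_rows([
  [[1,-0.001,0.007,0,0],[1,-0.002,0.01,0,0],[1,-0.002,0.01,0,0]],
])

```text
t: 17.25
tool_pos: [0.5764, -0.0187, 0.141]
orientation: [2.01, 2.414, -0.0]
force: [0.0, 0.5, -0.9]
opening: 0.0239
gripper_force: 35.0
```

send_rows([
  [[1,-0.001,0.007,0,0],[1,-0.002,0.01,0,0],[1,-0.002,0.01,0,0]],
])

```text
t: 17.5
tool_pos: [0.5765, -0.0185, 0.1412]
orientation: [2.009, 2.412, -0.003]
force: [2.7, -8.0, -3.0]
opening: 0.0239
gripper_force: 35.0
```

Contact at −8 N: the handle is home against the frame eye. Release and rise.

send_rows([
  [[0.2,0,-0.005,0,0],[0.2,0,-0.005,0,0],[0.2,0,-0.005,0,0],[0.2,0,-0.005,0,0],[0.2,0,-0.005,0,0],[0.2,0,-0.005,0.1,0],[0.2,0,-0.005,0.25,0],[0.2,0,-0.005,0.5,0],[0.2,0,-0.005,0.8,0],[0.2,0,-0.005,0.8,0],[0.2,0,-1,0.8,0],[0.2,0,-1,0.8,0],[0.2,0,-1,0.8,0],[0.2,0,-1,0.8,0],[0.2,0,-1,0.8,0],[0.2,0,-1,0.8,0],[0.2,0,-1,0.8,0]],
])

```text
t: 18.92
tool_pos: [0.5756, -0.2181, 0.3006]
orientation: [-2.013, -2.411, 0.0]
force: [-0.0, 0.7, 0.1]
opening: 0.0371
gripper_force: 0.0
```

```bash
python3 - <<'E'
from h import *
p,d,c=grab("top"); q,_,_=grab("scene"); W=cloud(d,c)
o=np.zeros((600,800,3),np.uint8); o[:300,:400]=cv2.resize(p,(400,300)); o[300:,:400]=cv2.resize(q,(400,300)); o[:,400:]=cv2.resize(p[115:205,210:270],(400,600),interpolation=cv2.INTER_CUBIC); cv2.imwrite("pics/m5.png",o)
yaw=np.radians(100.8); ax=np.array([np.cos(yaw),np.sin(yaw)]); out=np.array([-ax[1],ax[0]]); F0=np.array([.570,.006])
S=W.reshape(-1,3); S=S[np.isfinite(S[:,0])]; L=np.c_[(S[:,:2]-F0)@ax,(S[:,:2]-F0)@out,S[:,2]]
for nm,a,b,z0,z1 in(("handle",-.08,-.006,.138,.16),("between",.008,.036,.115,.145),("after",.054,.12,.115,.145)):
    k=L[(L[:,0]>a)&(L[:,0]<b)&(abs(L[:,1])<.02)&(L[:,2]>z0)&(L[:,2]<z1)]
    if len(k): print(nm,len(k),"y",k[:,0].min().round(4),k[:,0].max().round(4),"out",np.median(k[:,1]).round(4),"z",np.median(k[:,2]).round(4))
E
```

```text
handle 140 y -0.0542 -0.006 out 0.0003 z 0.1453
between 38 y 0.0093 0.0356 out 0.0004 z 0.1294
after 55 y 0.0543 0.0952 out 0.0003 z 0.1281
```

View pics/m5.png

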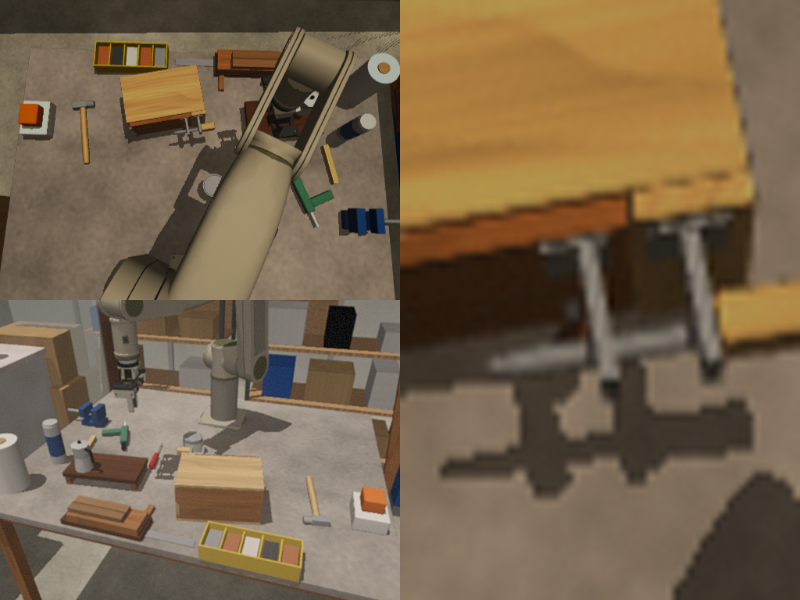

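The enlarged view shows the shank passing through both eyes, (600,350) and (700,335), with the tip at (490,365) and the handle against the frame eye at (722,315). The door is flush and the other things have not moved.

```bash
python3 -c "
from plant import order; print(order.close_job())"
```

```text
the job is handed in; nothing more can be done
None
```

The door is shut on its catch and the locking rod lies through both eyes with its handle up against the frame's eye; the job was handed in at about 19 s and the hand-in returned no verdict.

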